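Open the wide lens cabinet in the eye clinic

TASK

Two low white cabinets stand side by side on the desk, each with one door that faces the robot; the wider one's may be ajar. Swing the door of the wider cabinet open by its bar handle until it stands about square to the cabinet's front (further is fine) and let go of it there, so that the trial lenses inside can be reached. Leave the door of the narrower cabinet shut.

Things in the scene. Friction and masses are not known exactly. Their poses are not given: they have to be found in the camera images.
- wide_door (a joint): Wider cabinet's door angle, rad: 0 shut, 1.57 square, stop 1.9; starts at 0 to 0.4. White cabinet 210 mm wide, 200 deep, 170 high, fixed on the desk (z = 0), left or right of the narrow one, yaw -0.35 to 0.12. Door 206 x 166 x 16 mm, hinged on its +y edge; opens clockwise seen from above, free edge towards the robot. Slightly stiff hinge (1 N at handle), no catch: stays where left.
- wide_door_handle (a point): Grasp point on the wide door's handle: upright steel bar, 14 mm diameter, 120 long, axis 42 mm out from the door's face, 30 mm from its free edge. Point: on the axis at z = 150 mm, 20 mm below the bar's top, which is level with the cabinet's top. Top 50 mm of the bar is free all round (posts at 60 and 108 below). Axes turn with the door: -x out of its face, +y to the hinge, z up.
- wide_door_hinge (a point): Point on the wide door's upright hinge axis, at the left (+y) edge of its outer face, at the handle point's height (z = 150 mm). Same axes as the handle, turning with the door. In them the handle point lies 42 mm to -x and 176 mm to -y of this point, so it travels on a circle of 181 mm radius about it.
- narrow_door (a joint): Door angle of the narrower cabinet, rad: 0 (shut) at the start; leave it shut. Same make, depth, height and kind of handle, also hinged on its +y edge, but the cabinet is only 140 mm wide; a small white bottle stands on its top.

How it is judged:
On the way:
1. the door is swung through half open (between 0.6 and 1.25 rad) with the gripper at its handle (grasp point within 35 mm of the handle point) (value of joint wide_door between 0.6 and 1.25 rad and distance between the grasp point and wide_door_handle below 0.035 m and contact force between the fingers and anything else above 0.3 N), for 0.1 s.
At the end, for the whole second after the job is handed in: The wide cabinet's door stands open at 75 degrees (1.31 rad) or more and is at rest (under 0.1 rad/s), and the narrow cabinet's door is shut (under 0.1 rad) (value of joint wide_door above 1.31 rad and velocity of joint wide_door between -0.1 and 0.1 rad/s and value of joint narrow_door below 0.1 rad); the robot touches nothing.
It fails at once if the narrow cabinet's door is opened (0.1 rad or more) (value of joint narrow_door above 0.1 rad).
It also fails if it takes over 40 s, if anything falls off the work surface, if the arm or the gripper's body presses on something with over 40 N, if the wrist force passes 120 N, or if a joint passes its speed limit or range.

ROBOT

A 6-joint arm with a two-finger parallel gripper is mounted at the origin on the work surface. World frame = base frame: x ahead of the robot, y to its left, z up, the work surface at z = 0. Lengths are in m, angles in rad, forces in N, time in s.
With the tool pointing down it reaches from about 0.325 to 0.775 m from the base axis. Payload 5.5 kg.
Tool frame: the origin (TCP) lies between the finger pads; the fingertips stand 19 mm ahead of it and the grasp point (between the pads) is the TCP; z points along the fingers, y is the line along which they close (so a half turn about z gives the same grasp; the last joint's range is limited). The gripper opens to 88 mm and grips with 3 to 60 N. Pads are 20 mm wide; open, the fingers measure 115 mm over their backs; the gripper's body (75 mm by 178 mm) begins 61 mm behind the grasp point.
Start: joints at [-0.057, 0.091, 1.231, -0, 1.82, -0.057], TCP at [0.6, -0, 0.242] pointing down, gripper open.
Joint ranges: [-2.87, 2.87], [-0.86, 2.18], [0.17, 2.46], [-1.51, 4.65], [0.06, 2.69], [-2.65, 2.65]. Speed limits (rad/s): [2.57, 2.57, 3.01, 3.14, 3.14, 3.14].

INTERFACE

Orientations are given as a unit quaternion [x, y, z, w].
In Python, from rig import sensors, grab_frame, calibration, r gives the robot as it stands.
- The arm moves only by the shell command python3 -m creep 'ROWS' [FORCE]. ROWS is JSON, a list of rows, each an object of numbers: "x", "y", "z": the shift along the world's x, y, z in mm; "rx", "ry", "rz": the turn, a rotation vector about the world's x, y, z in rad; "gripper": the closure, from -1 (fully open) to 1 (shut). A call has 1 to 20 rows; each row shifts and turns the commanded pose from where the row before left it; what a row does not reach is not made up. A row lasts 1/12 s, in which the tool goes at most 41.7 mm and 7.16 degrees, less where a joint would pass 70% of its speed; a pose out of reach is approached as far as the arm can. A call with a gripper value outside its range is refused whole. The fingers move at their own pace and stop on an object; FORCE is the grip in N (left out, the last holds). Time passes only in rows, so rows that do not move let the fingers close. It gives the time, the measured TCP pose, the force, the opening and the grip force at its end, in the units of the state.
- sensors.sense(): the state, without advancing time (a new reading comes with each control period).
- grab_frame(name): name is "scene" or "side" or "wrist"; returns the picture (384x512x3 uint8, red, green, blue); there is no depth.
- calibration(name): a dict with "intrinsics" (3x3 intrinsics, pixels), "cam_to_world" (4x4, takes a point from camera to world coordinates); the wrist camera has in their place "mount" (4x4, takes a point from camera to tool coordinates, whose origin is the TCP and whose axes are the flange's). Camera axes: x right, y up, looking along -z (the intrinsics and any distortion apply to the point x, -y, -z); pixel columns grow to the right and rows downward; lengths in m; the calibration is good to about 2 mm. A picture is of the moment at which its call begins: read the wrist's pose just before it. calibration takes no time and is no camera call.
- r.finish_job(): hands the job in; it is judged then, once.
The state is a dict: "time": time; "joints": joint angles; "qvel": joint speeds; "joint_torque": joint torques, N m; "position": TCP position; "eef_rot": TCP orientation; "ft_force": force on the tool from outside, world axes, zero at the start; "wrist_torque": the same for the moment, N m; "finger_gap": finger opening in m; "grip_force": force on a finger pad.
Only numpy, scipy, OpenCV 4.12 (cv2) and the standard library are available. Lean on these libraries where they do the work, as an engineer would, in place of code of your own. Each camera call takes 0.05 s, during which the arm holds its last target. There are 200 camera calls.

## Working session

There is one attempt and no reset: what is moved stays moved. The work goes in short steps, Python scripts to look and compute and a shell command to move; the robot and the scene stay as the last step left them, time stands still between calls to the robot, and variables do not carry over. Pictures are saved under pics/ and viewed, at most 10 in all, crops included, and the job is handed in when it is done.

```bash
mkdir -p pics; python3 - <<'E'
from rig import sensors, grab_frame, calibration
import cv2, numpy as np
a=grab_frame("scene");b=grab_frame("side")
cv2.imwrite("pics/scene.png",a[:,:,::-1]);cv2.imwrite("pics/side.png",b[:,:,::-1])
np.set_printoptions(precision=4,suppress=True)
for n in("scene","side","wrist"):print(n,calibration(n))
print(sensors.sense())
E
```

```text
scene {'intrinsics': array([[348.0018,   0.    , 260.7661],
       [  0.    , 348.0018, 186.3144],
       [  0.    ,   0.    ,   1.    ]]), 'cam_to_world': array([[-0.3425, -0.8151,  0.4673,  0.9644],
       [ 0.9395, -0.2967,  0.1711,  0.1443],
       [-0.0009,  0.4976,  0.8674,  0.7289],
       [ 0.    ,  0.    ,  0.    ,  1.    ]])}
side {'intrinsics': array([[369.9638,   0.    , 256.3549],
       [  0.    , 369.9638, 187.2194],
       [  0.    ,   0.    ,   1.    ]]), 'cam_to_world': array([[ 0.8887,  0.2904, -0.3548,  0.3932],
       [-0.4583,  0.5423, -0.7041, -0.4743],
       [-0.012 ,  0.7884,  0.6151,  0.5447],
       [ 0.    ,  0.    ,  0.    ,  1.    ]])}
wrist {'intrinsics': array([[271.0096,   0.    , 252.3364],
       [  0.    , 271.0096, 190.1218],
       [  0.    ,   0.    ,   1.    ]]), 'mount': array([[ 0.0007,  0.9578,  0.2875,  0.0795],
       [ 1.    , -0.0007, -0.0001, -0.0001],
       [ 0.0002,  0.2875, -0.9578, -0.1445],
       [ 0.    ,  0.    ,  0.    ,  1.    ]])}
{'time': 0.1, 'joints': array([-0.0567,  0.0918,  1.2318, -0.    ,  1.8198, -0.0567]), 'qvel': array([ 0.0006, -0.0019, -0.0014, -0.0007,  0.0008, -0.0007]), 'joint_torque': array([  0.0025, -44.7854, -40.7573,   0.0699,   0.0283,  -0.0001]), 'position': array([0.5998, 0.    , 0.2406]), 'eef_rot': array([ 0.7071,  0.7071, -0.0006, -0.0006]), 'ft_force': array([-0.6056, -0.6289, -0.5028]), 'wrist_torque': array([-0.0356, -0.0184, -0.0225]), 'grip_force': 0.0, 'finger_gap': 0.0875545111710133}
```

View pics/scene.png

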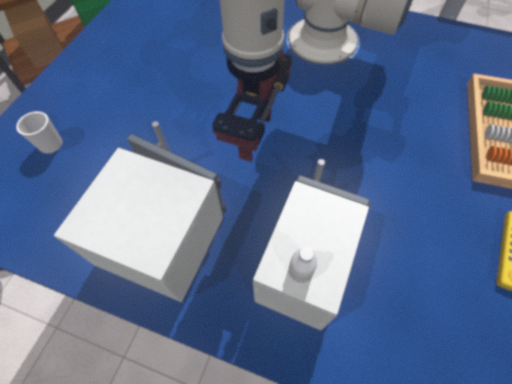

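View pics/side.png

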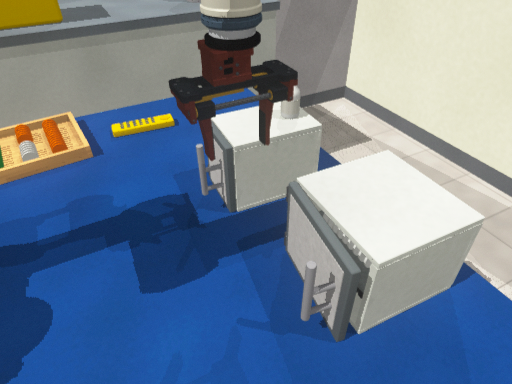

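The scene view shows the wide cabinet at -y with its door ajar. The handle top is at (156,124) there and (310,265) in the side view, and the hinge end is near (217,181). The narrow cabinet is at +y.

```bash
cat > h.py <<'E'
from rig import sensors, grab_frame, calibration
import cv2, numpy as np
from scipy.spatial.transform import Rotation as R
np.set_printoptions(precision=4,suppress=True)
def pt(n,u,v,z=.17,T=None):
    c=calibration(n);T=c["cam_to_world"] if T is None else T;K=c["intrinsics"]
    d=T[:3,:3]@np.array([(u-K[0,2])/K[0,0],-(v-K[1,2])/K[1,1],-1]);o=T[:3,3]
    return o+d*(z-o[2])/d[2]
E
python3 - <<'E'
from h import *
for l,n,u,v,z in [("handle","scene",156,124,.17),("handle","side",310,265,.17),("nhandle","scene",320,162,.17),("nhandle","side",201,147,.17),
 ("cabFL","scene",122,150,.17),("cabFR","scene",214,180,.17),("cabBL","scene",57,236,.17),("cabBR","scene",182,300,.17),
 ("cabFLs","side",355,260,.17),("cabFRs","side",299,182,.17),("doorfree","scene",131,138,.168),("doorhinge","scene",217,180,.168),("doorhinge","side",289,186,.168),("doorfree out","side",341,271,.168)]:
    print(l,n,pt(n,u,v,z))
a=cv2.imread("pics/scene.png")[90:220,30:250];b=cv2.imread("pics/side.png")[140:350,260:400]
a=cv2.resize(a,None,fx=2.0,fy=2.0,interpolation=2);b=cv2.resize(b,None,fx=2,fy=2,interpolation=2)
c=np.zeros((420,720,3),np.uint8);c[:260,:440]=a;c[:,440:]=b;cv2.imwrite("pics/z.png",c)
E
```

```text
handle scene [ 0.5979 -0.22    0.17  ]
handle side [ 0.5956 -0.2236  0.17  ]
nhandle scene [0.5734 0.1228 0.17  ]
nhandle side [0.5732 0.1163 0.17  ]
cabFL scene [ 0.6793 -0.2512  0.17  ]
cabFR scene [ 0.6804 -0.0529  0.17  ]
cabBL scene [ 0.8747 -0.2603  0.17  ]
cabBR scene [ 0.8973 -0.0114  0.17  ]
cabFLs side [ 0.6522 -0.2441  0.17  ]
cabFRs side [ 0.6788 -0.0665  0.17  ]
doorfree scene [ 0.6461 -0.2512  0.168 ]
doorhinge scene [ 0.6774 -0.0483  0.168 ]
doorhinge side [ 0.6598 -0.0658  0.168 ]
doorfree out side [ 0.6261 -0.249   0.168 ]
```

View pics/z.png

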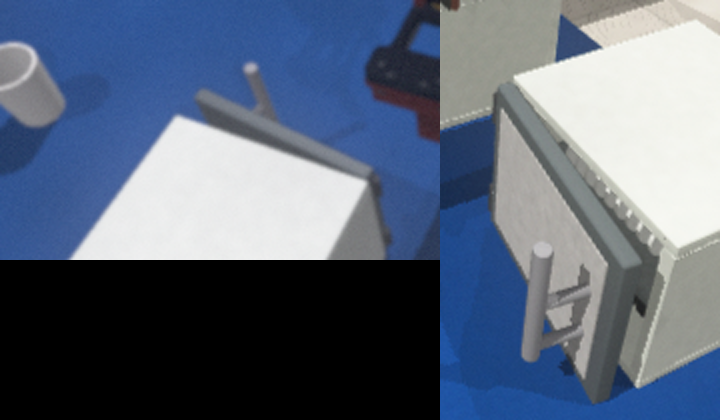

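```bash
python3 - <<'E'
from h import *
f1=pt("scene",133.5,135.5,.168);h1=pt("scene",218,176,.168);f2=pt("side",344,272,.168);h2=pt("side",290,184,.168)
print(f1,h1,f2,h2)
H=(pt("scene",155.5,124)+pt("side",311,264))/2
f=(f1+f2)/2;h=(h1+h2)/2
for F,G in((f1,h1),(f2,h2),(f,h)):
    e=(F-G)[:2];e/=np.linalg.norm(e)  # towards free edge = -y_door
    print("door yaw",np.arctan2(e[0],-e[1]))
    y=-e; x=np.array([y[1],-y[0]])
    hh=H[:2]+.042*x+.176*y
    print("H",H,"hinge from H",hh, "dist",np.linalg.norm(H[:2]-G[:2]))
E
```

```text
[ 0.6388 -0.2498  0.168 ] [ 0.6687 -0.0501  0.168 ] [ 0.6285 -0.2521  0.168 ] [ 0.6641 -0.0619  0.168 ]
door yaw -0.1486069099866837
H [ 0.5979 -0.2219  0.17  ] hinge from H [ 0.6655 -0.0541] dist 0.18584192993853
door yaw -0.18507351744241593
H [ 0.5979 -0.2219  0.17  ] hinge from H [ 0.6716 -0.0567] dist 0.17315144419498002
door yaw -0.1664513483794188
H [ 0.5979 -0.2219  0.17  ] hinge from H [ 0.6685 -0.0553] dist 0.17949665047571778
```

```bash
python3 -m creep '[{"y":-18.5,"rz":0.117,"gripper":-1},{"y":-18.5,"rz":0.117},{"y":-18.5,"rz":0.117},{"y":-18.5,"rz":0.117},{"y":-18.5,"rz":0.117},{"y":-18.5,"rz":0.117},{"y":-18.5,"rz":0.117},{"y":-18.5,"rz":0.117},{"y":-18.5,"rz":0.117},{"y":-18.5,"rz":0.117},{"y":-18.5,"rz":0.117},{"y":-18.5,"rz":0.117},{},{},{}]'
python3 - <<'E'
from h import *
s=sensors.sense();a=grab_frame("wrist");cv2.imwrite("pics/w1.png",a[:,:,::-1])
T=np.eye(4);T[:3,:3]=R.from_quat(s["eef_rot"]).as_matrix();T[:3,3]=s["position"];T=T@calibration("wrist")["mount"]
np.save("T1.npy",T);print(s["joints"],s["position"],R.from_quat(s["eef_rot"]).as_matrix())
E
```

```text
[-0.0567  0.0918  1.2318 -0.      1.8198 -0.0567] [0.5998 0.     0.2406] [[ 0.      1.     -0.0017]
 [ 1.     -0.      0.0001]
 [ 0.0001 -0.0017 -1.    ]]validation failed for argument at $[0]...
```

View pics/w1.png

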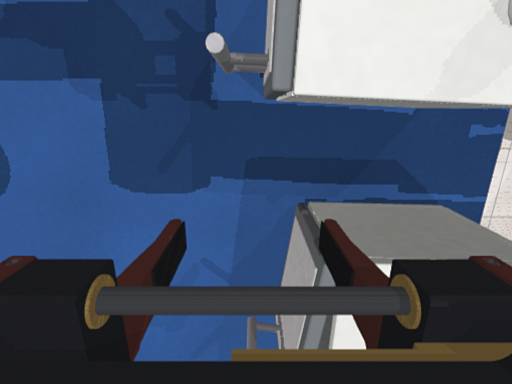

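The move was refused (rows probably need every key), so this picture is from the start pose: the narrow cabinet is at the top and the wide one is below, behind the gripper. I'll retry with full rows.

```bash
python3 -m creep '[{"x":0,"y":-18.5,"z":0,"rx":0,"ry":0,"rz":0.117,"gripper":-1},{"x":0,"y":-18.5,"z":0,"rx":0,"ry":0,"rz":0.117,"gripper":-1},{"x":0,"y":-18.5,"z":0,"rx":0,"ry":0,"rz":0.117,"gripper":-1},{"x":0,"y":-18.5,"z":0,"rx":0,"ry":0,"rz":0.117,"gripper":-1},{"x":0,"y":-18.5,"z":0,"rx":0,"ry":0,"rz":0.117,"gripper":-1},{"x":0,"y":-18.5,"z":0,"rx":0,"ry":0,"rz":0.117,"gripper":-1},{"x":0,"y":-18.5,"z":0,"rx":0,"ry":0,"rz":0.117,"gripper":-1},{"x":0,"y":-18.5,"z":0,"rx":0,"ry":0,"rz":0.117,"gripper":-1},{"x":0,"y":-18.5,"z":0,"rx":0,"ry":0,"rz":0.117,"gripper":-1},{"x":0,"y":-18.5,"z":0,"rx":0,"ry":0,"rz":0.117,"gripper":-1},{"x":0,"y":-18.5,"z":0,"rx":0,"ry":0,"rz":0.117,"gripper":-1},{"x":0,"y":-18.5,"z":0,"rx":0,"ry":0,"rz":0.117,"gripper":-1},{"x":0,"y":0,"z":0,"rx":0,"ry":0,"rz":0,"gripper":-1},{"x":0,"y":0,"z":0,"rx":0,"ry":0,"rz":0,"gripper":-1},{"x":0,"y":0,"z":0,"rx":0,"ry":0,"rz":0,"gripper":-1}]' || exit
python3 - <<'E'
from h import *
s=sensors.sense();a=grab_frame("wrist");cv2.imwrite("pics/w2.png",a[:,:,::-1])
T=np.eye(4);T[:3,:3]=R.from_quat(s["eef_rot"]).as_matrix();T[:3,3]=s["position"];T=T@calibration("wrist")["mount"]
np.save("T1.npy",T);print(s["joints"],s["position"],R.from_quat(s["eef_rot"]).as_matrix())
E
```

```text
time: 1.4
position: [0.6, -0.2214, 0.2413]
eef_rot: [0.085, 0.996, 0.0, -0.0]
ft_force: [-0.7, 0.2, 0.5]
finger_gap: 0.0881
grip_force: 0.0
[-0.407   0.2005  1.1114  0.0005  1.8304 -1.8084] [ 0.6    -0.2214  0.2413] [[-0.9857  0.1684 -0.0004]
 [ 0.1684  0.9857  0.0007]
 [ 0.0005  0.0006 -1.    ]]
```

View pics/w2.png

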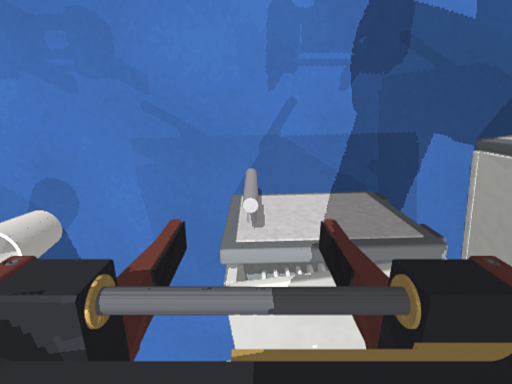

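The bar's top is centred at about (250.5,206), and the door's top band lies nearly level along row 240, from (222) to (441). The tool is therefore aligned with the door.

```bash
python3 - <<'E'
from h import *
T=np.load("T1.npy")
for u,v,z in((250.5,206,.17),(222,242,.168),(441,238,.168),(222,260,.168),(444,256,.168)):print(pt("wrist",u,v,z,T))
E
```

```text
[ 0.5993 -0.2224  0.17  ]
[ 0.6294 -0.2533  0.168 ]
[ 0.6583 -0.061   0.168 ]
[ 0.6472 -0.2569  0.168 ]
[ 0.6771 -0.0578  0.168 ]
```

```bash
python3 -m creep '[{"x":0,"y":0,"z":-18,"rx":0,"ry":0,"rz":0,"gripper":-1},{"x":0,"y":0,"z":-18,"rx":0,"ry":0,"rz":0,"gripper":-1},{"x":0,"y":0,"z":-18,"rx":0,"ry":0,"rz":0,"gripper":-1},{"x":0,"y":0,"z":-18,"rx":0,"ry":0,"rz":0,"gripper":-1},{"x":-1,"y":-1,"z":-19,"rx":0,"ry":0,"rz":0,"gripper":-1},{"x":0,"y":0,"z":0,"rx":0,"ry":0,"rz":0,"gripper":1},{"x":0,"y":0,"z":0,"rx":0,"ry":0,"rz":0,"gripper":1},{"x":0,"y":0,"z":0,"rx":0,"ry":0,"rz":0,"gripper":1},{"x":0,"y":0,"z":0,"rx":0,"ry":0,"rz":0,"gripper":1},{"x":0,"y":0,"z":0,"rx":0,"ry":0,"rz":0,"gripper":1},{"x":0,"y":0,"z":0,"rx":0,"ry":0,"rz":0,"gripper":1},{"x":0,"y":0,"z":0,"rx":0,"ry":0,"rz":0,"gripper":1},{"x":0,"y":0,"z":0,"rx":0,"ry":0,"rz":0,"gripper":1},{"x":0,"y":0,"z":0,"rx":0,"ry":0,"rz":0,"gripper":1},{"x":0,"y":0,"z":0,"rx":0,"ry":0,"rz":0,"gripper":1}]' 20
python3 - <<'E'
from h import *
h=np.array([.669,-.055]);o=np.array([-.042,-.176])
p=[h+R.from_euler('z',-f).as_matrix()[:2,:2]@o for f in np.arange(.16,1.77,.08)]
print(np.array(p[:1]+p[-1:]));print((np.diff(p,axis=0)*1000).round(1).tolist())
E
```

```text
time: 2.7
position: [0.599, -0.223, 0.1506]
eef_rot: [0.083, 0.997, 0.0, -0.0]
ft_force: [0.6, -0.1, 0.6]
finger_gap: 0.0245
grip_force: 0.0
[[ 0.5995 -0.2221]
 [ 0.504   0.0194]]
[[-13.1, 6.1], [-12.6, 7.1], [-12.0, 8.1], [-11.3, 9.0], [-10.5, 9.9], [-9.7, 10.7], [-8.8, 11.5], [-7.9, 12.1], [-6.9, 12.7], [-5.9, 13.2], [-4.8, 13.7], [-3.7, 14.0], [-2.5, 14.2], [-1.4, 14.4], [-0.2, 14.5], [0.9, 14.4], [2.1, 14.3], [3.2, 14.1], [4.3, 13.8], [5.4, 13.4]]
```

Fingers are still closing. I'll finish the grip, then make the first part of the arc.

```bash
python3 -m creep '[{"x":0,"y":0,"z":0,"rx":0,"ry":0,"rz":0,"gripper":1},{"x":0,"y":0,"z":0,"rx":0,"ry":0,"rz":0,"gripper":1},{"x":0,"y":0,"z":0,"rx":0,"ry":0,"rz":0,"gripper":1},{"x":0,"y":0,"z":0,"rx":0,"ry":0,"rz":0,"gripper":1},{"x":0,"y":0,"z":0,"rx":0,"ry":0,"rz":0,"gripper":1},{"x":0,"y":0,"z":0,"rx":0,"ry":0,"rz":0,"gripper":1}]' 20
python3 -m creep '[{"x":-6.5,"y":3,"z":0,"rx":0,"ry":0,"rz":-0.04,"gripper":1},{"x":-6.5,"y":3,"z":0,"rx":0,"ry":0,"rz":-0.04,"gripper":1},{"x":-6.3,"y":3.5,"z":0,"rx":0,"ry":0,"rz":-0.04,"gripper":1},{"x":-6.3,"y":3.5,"z":0,"rx":0,"ry":0,"rz":-0.04,"gripper":1},{"x":-6,"y":4,"z":0,"rx":0,"ry":0,"rz":-0.04,"gripper":1},{"x":-6,"y":4,"z":0,"rx":0,"ry":0,"rz":-0.04,"gripper":1}]' 20
```

```text
time: 3.2
position: [0.5989, -0.2231, 0.1506]
eef_rot: [0.083, 0.997, -0.0, -0.0]
ft_force: [-0.8, -1.7, -0.7]
finger_gap: 0.0135
grip_force: 20.0
time: 3.7
position: [0.5609, -0.2027, 0.1506]
eef_rot: [0.203, 0.979, -0.001, -0.0]
ft_force: [-1.4, -3.1, -0.1]
finger_gap: 0.0131
grip_force: 20.0
```

The bar is gripped and forces are low, so I'll carry on along the arc.

```bash
python3 -m creep '[{"x":-11.3,"y":9,"z":0,"rx":0,"ry":0,"rz":-0.08,"gripper":1},{"x":-10.5,"y":9.9,"z":0,"rx":0,"ry":0,"rz":-0.08,"gripper":1},{"x":-9.7,"y":10.7,"z":0,"rx":0,"ry":0,"rz":-0.08,"gripper":1},{"x":-8.8,"y":11.5,"z":0,"rx":0,"ry":0,"rz":-0.08,"gripper":1},{"x":-7.9,"y":12.1,"z":0,"rx":0,"ry":0,"rz":-0.08,"gripper":1},{"x":0,"y":0,"z":0,"rx":0,"ry":0,"rz":0,"gripper":1}]' 20
python3 -m creep '[{"x":-6.9,"y":12.7,"z":0,"rx":0,"ry":0,"rz":-0.08,"gripper":1},{"x":-5.9,"y":13.2,"z":0,"rx":0,"ry":0,"rz":-0.08,"gripper":1},{"x":-4.8,"y":13.7,"z":0,"rx":0,"ry":0,"rz":-0.08,"gripper":1},{"x":-3.7,"y":14,"z":0,"rx":0,"ry":0,"rz":-0.08,"gripper":1},{"x":-2.5,"y":14.2,"z":0,"rx":0,"ry":0,"rz":-0.08,"gripper":1},{"x":0,"y":0,"z":0,"rx":0,"ry":0,"rz":0,"gripper":1}]' 20
```

```text
time: 4.2
position: [0.5103, -0.1487, 0.1505]
eef_rot: [0.395, 0.919, -0.002, -0.002]
ft_force: [-9.1, -5.5, 1.3]
finger_gap: 0.0132
grip_force: 20.0
time: 4.7
position: [0.4857, -0.0799, 0.1505]
eef_rot: [0.569, 0.822, -0.002, -0.003]
ft_force: [-17.0, -1.3, 5.3]
finger_gap: 0.0133
grip_force: 20.0
```

The force of -17 N in x says my arc runs a little inside the true one, so I'll bias the rest outward by about 4 mm.

```bash
python3 -m creep '[{"x":-3.4,"y":14.4,"z":0,"rx":0,"ry":0,"rz":-0.08,"gripper":1},{"x":-2.2,"y":14.5,"z":0,"rx":0,"ry":0,"rz":-0.08,"gripper":1},{"x":0,"y":14.4,"z":0,"rx":0,"ry":0,"rz":-0.08,"gripper":1},{"x":0,"y":0,"z":0,"rx":0,"ry":0,"rz":0,"gripper":1}]' 20
python3 -m creep '[{"x":2.1,"y":14.3,"z":0,"rx":0,"ry":0,"rz":-0.08,"gripper":1},{"x":3.2,"y":14.1,"z":0,"rx":0,"ry":0,"rz":-0.08,"gripper":1},{"x":0,"y":0,"z":0,"rx":0,"ry":0,"rz":0,"gripper":1},{"x":0,"y":0,"z":0,"rx":0,"ry":0,"rz":0,"gripper":1}]' 20
python3 - <<'E'
from h import *
cv2.imwrite("pics/s3.png",grab_frame("scene")[:,:,::-1])
E
```

```text
time: 5.03
position: [0.4847, -0.036, 0.1505]
eef_rot: [0.663, 0.749, 0.001, 0.001]
ft_force: [5.3, -0.5, -3.3]
finger_gap: 0.0135
grip_force: 20.0
time: 5.37
position: [0.4896, -0.009, 0.1506]
eef_rot: [0.719, 0.695, 0.0, 0.001]
ft_force: [4.2, -1.0, -4.2]
finger_gap: 0.0137
grip_force: 20.0
```

View pics/s3.png

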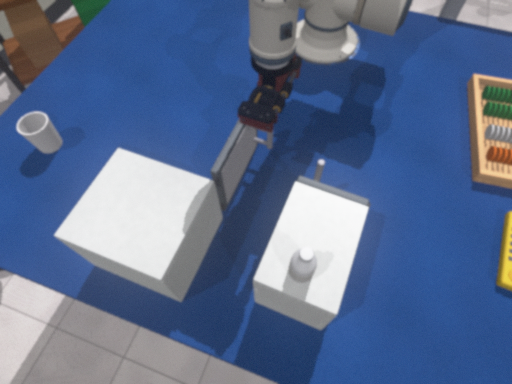

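The door stands about square: its free edge is near (245,125), its hinge near (217,185), and the narrow door is still shut. Release and go up.

```bash
python3 -m creep '[{"x":0,"y":0,"z":0,"rx":0,"ry":0,"rz":0,"gripper":0},{"x":0,"y":0,"z":0,"rx":0,"ry":0,"rz":0,"gripper":0},{"x":0,"y":0,"z":0,"rx":0,"ry":0,"rz":0,"gripper":0},{"x":0,"y":0,"z":0,"rx":0,"ry":0,"rz":0,"gripper":0},{"x":0,"y":0,"z":0,"rx":0,"ry":0,"rz":0,"gripper":0},{"x":0,"y":0,"z":0,"rx":0,"ry":0,"rz":0,"gripper":0},{"x":0,"y":0,"z":0,"rx":0,"ry":0,"rz":0,"gripper":0},{"x":0,"y":0,"z":0,"rx":0,"ry":0,"rz":0,"gripper":0}]' 20
python3 -m creep '[{"x":0,"y":0,"z":8,"rx":0,"ry":0,"rz":0,"gripper":0},{"x":0,"y":0,"z":15,"rx":0,"ry":0,"rz":0,"gripper":0},{"x":0,"y":0,"z":20,"rx":0,"ry":0,"rz":0,"gripper":0},{"x":0,"y":0,"z":20,"rx":0,"ry":0,"rz":0,"gripper":0},{"x":0,"y":0,"z":20,"rx":0,"ry":0,"rz":0,"gripper":0},{"x":0,"y":0,"z":20,"rx":0,"ry":0,"rz":0,"gripper":0},{"x":0,"y":0,"z":20,"rx":0,"ry":0,"rz":0,"gripper":0},{"x":0,"y":0,"z":0,"rx":0,"ry":0,"rz":0,"gripper":0},{"x":0,"y":0,"z":0,"rx":0,"ry":0,"rz":0,"gripper":0},{"x":0,"y":0,"z":0,"rx":0,"ry":0,"rz":0,"gripper":0}]' 20
python3 - <<'E'
from h import *
cv2.imwrite("pics/s4.png",np.vstack([grab_frame("scene")[60:340,:,::-1],grab_frame("side")[80:,:,::-1]]))
E
```

```text
time: 6.08
position: [0.4891, -0.0093, 0.1506]
eef_rot: [0.72, 0.694, -0.0, -0.0]
ft_force: [0.2, -0.5, -0.2]
finger_gap: 0.044
grip_force: 0.0
time: 6.92
position: [0.489, -0.0093, 0.2726]
eef_rot: [0.72, 0.694, -0.0, -0.0]
ft_force: [0.2, 0.1, -0.4]
finger_gap: 0.0439
grip_force: 0.0
```

View pics/s4.png

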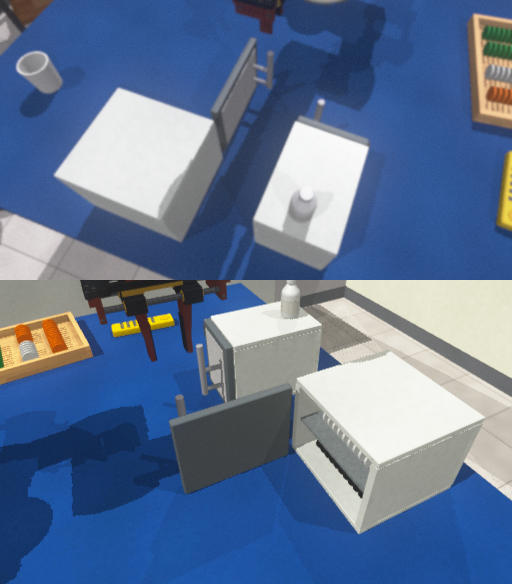

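The door is open and free of the gripper, and the narrow door is shut. I'll check the angle numerically, then hand in if it's well past 1.31 rad.

```bash
python3 - <<'E'
from h import *
from rig import r
a=lambda n,p,q,z:np.arctan2(*(pt(n,*q,z)-pt(n,*p,z))[[1,0]])
d=a("side",(290,185+1-0),(171,222),.168)   # door top, hinge->free
d2=a("scene",(213,181),(245,103),.168)
c=a("side",(298,182),(368,266),.17); c2=a("scene",(214,180),(120,150),.17)
A=[(x-y)%(2*np.pi) for x in(c,c2) for y in(d,d2)];print(A)
if min(A)>1.4 and max(A)<2.2: print(r.finish_job())
E
```

```text
[np.float64(1.5276867289963008), np.float64(1.4121831251703585), np.float64(1.6150350063588021), np.float64(1.4995314025328594)]
the job is handed in; nothing more can be done
None
```

I opened the wider cabinet's door by its handle to about square (1.41–1.62 rad measured from the pictures), released it and left the narrower door shut; the job is handed in at about 7 s, but it returned no verdict.

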